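# Square a sculpture's base up in the gluing corner

## Task

Square up the small sculpture ready for gluing: push its wooden base along the white gluing board until its far long edge lies flush against the far fence and its left end lies flush against the left fence, tight in the corner with no gap. Push only on the edges of the wooden base with the fingers; the sculpture on it is fragile, so do not touch it, and do not lift or tip the base. Leave the tools, tin and bottle around the board where they are, and finish with the hand clear of everything.

Things in the scene. Friction and masses are not known exactly. Their poses are not given: they have to be found in the camera images.
- board: the gluing board, screwed to the bench: a white board 380 (x) x 460 (y) x 15 mm thick with two pale wooden fences standing on it at a right angle, along its far and left sides; near and right sides open. Origin at the centre of its underside, on the bench; x points to the far fence, y to the left fence, z up. Its place varies, its turn up to 0.2 rad.
- far_fence (a point): point on the far fence's face, at the height of the board's upper face (15 mm over the bench), at the board's x = +150, y = 0 mm; axes as the board's. The fence runs along y from -220 to +220 mm, is 40 mm wide and 28 mm high (its top 43 mm over the bench)
- left_fence (a point): point on the left fence's face, at the height of the board's upper face, at the board's x = 0, y = +175 mm; axes as the board's. The fence runs along x from -82 to +136 mm (14 mm short of the far fence, room for squeezed-out glue), is 40 mm wide and 28 mm high
- corner (a point): the inner corner where the lines of the two fence faces meet, at the height of the board's upper face (15 mm above the bench); axes as the board's: the free area of the board has negative x and negative y here
- base: the sculpture's loose base, a dark brown wooden slab 150 (x) x 190 (y) x 25 mm high lying flat on the board, the sculpture fixed in its middle; 0.45 to 0.75 kg together. Origin at the centre of its underside, 15 mm over the bench; at the start x points roughly to the far fence and y to the left fence (up to 0.35 rad off). Its four edges can be pushed.
- base_far_left (a point): bottom corner of the base at its x = +75, y = +95 mm; belongs into the corner of the fences
- base_far_right (a point): bottom corner of the base at its x = +75, y = -95 mm; belongs against the far fence
- base_near_left (a point): bottom corner of the base at its x = -75, y = +95 mm; belongs against the left fence
- base_near_right (a point): bottom corner of the base at its x = -75, y = -95 mm
- sculpture: the fragile sculpture, wire legs carrying scrap bottles, caps and balls, fixed on the middle of the base and moving with it; not to be touched. Origin on the base's upper face, at its middle, axes as the base's. It stays within 30 mm of there in x and 48 mm in y and is 155 mm tall, bulk from 65 mm up: bare wood 45 mm wide is left all round.
- paint_tin: a round paint tin 85 mm across and 108 mm high, standing on the bench left of the board; origin at the centre of its underside; leave it alone
- glue_bottle: a white glue bottle 54 mm across and 150 mm high, standing on the bench right of the board; origin at the centre of its underside; leave it alone
- pliers: pliers with red handles, 165 mm long, 70 mm wide, 13 mm high, lying on the bench left of the board; origin on the bench at the pivot, x towards the jaws; leave them alone
- glue_gun: a cordless glue gun lying on its side on the bench right of the board, about 200 x 160 x 36 mm; origin on the bench under the middle of its barrel, x towards the nozzle, handle towards -y; leave it alone
Not all that is in view belongs to the job. There is more than one size of the base; the job needs the larger.

How it is judged:
At the end, for the whole second after the job is handed in: the base lies flat and still on the board, both ends of its far edge within 3 mm of the far fence's face and both ends of its left end within 3 mm of the left fence's face; the four things around the board are within 20 mm of where they stood (x of each of base_far_left, base_far_right in the frame of corner above -0.003 m and y of each of base_far_left, base_near_left in the frame of corner above -0.003 m and height (world z) of base between 0.012 and 0.018 m and angle between base's own z axis and vertical below 0.03 rad and linear speed of base below 0.01 m/s and distance of each of paint_tin, glue_bottle, pliers, glue_gun from where it was at the start of the episode below 0.02 m); the robot touches nothing.
It fails at once if the base is lifted off the board (6 mm) or tipped (0.1 rad) (height (world z) of base above 0.021 m or angle between base's own z axis and vertical above 0.1 rad).
It fails at once if the robot touches the fragile sculpture (more than 1 N) (contact force between any of the arm, the fingers and sculpture above 1 N).
It fails at once if a thing beside the board (tin, bottle, pliers or glue gun) is moved more than 20 mm (distance of any of paint_tin, glue_bottle, pliers, glue_gun from where it was at the start of the episode above 0.02 m).
It also fails if it takes over 64 s, if anything falls off the work surface, if the arm or the gripper's body presses on something with over 40 N, if the wrist force passes 120 N, or if a joint passes its speed limit or range.

## Robot

A 6-joint arm with a two-finger parallel gripper is mounted at the origin on the work surface. World frame = base frame: x ahead of the robot, y to its left, z up, the work surface at z = 0. Lengths are in m, angles in rad, forces in N, time in s.
With the tool pointing down it reaches from about 0.325 to 0.9 m from the base axis. Payload 3.5 kg.
Tool frame: the origin (TCP) lies at the very end of the fingers, on their centre line; the grasp point (between the pads) lies 19 mm behind it; z points along the fingers, y is the line along which they close (so a half turn about z gives the same grasp; the last joint's range is limited). The gripper opens to 85 mm and grips with 20 to 120 N. Pads are 22 mm wide; open, the fingers measure 114 mm over their backs; the gripper's body (76 mm by 85 mm) begins 54 mm behind the grasp point. The pads swing forward as they close: fully open they stand 13 mm farther back than shut.
Start: joints at [1.17, 0.276, -0.026, 1.268, 0, 1.467], TCP at [0.183, 0.597, 0.231] pointing down, gripper open.
Joint ranges: [-3.12, 3.12], [-0.85, 1.88], [-1.08, 1.24], [-1.95, 2.15], [-1.57, 1.53], [-3.14, 3.14]. Speed limits (rad/s): [2.57, 2.57, 3.14, 3.14, 3.14, 3.14].

## Interface

Orientations are given as a 3x3 rotation matrix whose columns are the frame's x, y, z axes.
In Python, from bench import robot gives the robot as it stands. Calls block until the motion is done:
- robot.move_to(position, orientation): joint-space move of the TCP to a pose.
- robot.move_straight(position, v=0.15, attitude=None, f_stop=None): straight line of the TCP; attitude=None keeps the orientation; v is the mean speed in m/s. With f_stop (N) it stops when the force on the tool has changed by that much, and returns True; else False.
- robot.move_j(angles): joint-space move.
- robot.move_gripper(opening): finger opening in m; the grip force is fixed at half the most; returns when the fingers have stopped.
- robot.wait(seconds).
- robot.ik(position, orientation): joint angles nearest the present ones, or None.
- robot.state(): the state.
- robot.get_image(name): name is "side" or "top" or "wrist"; returns a dict with "image" (420x560x3 uint8, blue, green, red), "range_z" (420x560 float32, m along the optical axis (not along the pixel's ray), 0 where there is no reading), "mtx" (3x3 intrinsics, pixels), "k1" (the pictures are not rectified: a ray, as slopes to the right and down, at radius r is drawn at 1 + k1 r^2 times it, then the intrinsics apply), "cam_to_world" (4x4, takes a point from camera to world coordinates); the wrist camera has in their place "hand_eye" (4x4, takes a point from camera to tool coordinates, whose origin is the TCP and whose axes are the flange's). Camera axes: x right, y up, looking along -z (the intrinsics and any distortion apply to the point x, -y, -z); pixel columns grow to the right and rows downward; lengths in m; the calibration is good to about 2 mm. A picture is of the moment at which its call begins: read the wrist's pose just before it.
A pose or a line that the arm cannot do raises robot.IKError and nothing moves.
- robot.close_job(): hands the job in; it is judged then, once.
The state is a dict: "t": time; "q": joint angles; "qd": joint speeds; "joint_torque": joint torques, N m; "tcp_pos": TCP position; "ee_rot": TCP orientation; "ft_force": force on the tool from outside, world axes, zero at the start; "moment": the same for the moment, N m; "grip_width": finger opening in m; "grasp_force": force on a finger pad.
Only numpy, scipy, OpenCV 4.12 (cv2) and the standard library are available. Lean on these libraries where they do the work, as an engineer would, in place of code of your own. Each camera call takes 0.05 s, during which the arm holds its last target. There are 200 camera calls.

## Working session

There is one attempt and no reset: what is moved stays moved. The work goes in short steps, each a Python script; the robot and the scene stay as the last script left them, time stands still between calls to the robot, and variables do not carry over. Pictures are saved under pics/ and viewed, at most 10 in all, crops included, and the job is handed in when it is done.

```bash
mkdir -p pics; cat > h.py <<'E'
import numpy as np, cv2
from bench import robot
def cloud(d):
    "world coords per pixel (420x560x3), nan where no reading"
    M=np.array(d["mtx"]);z=d["range_z"].astype(float);v,u=np.mgrid[:420,:560]
    p=cv2.undistortPoints(np.stack([u,v],-1).reshape(-1,1,2).astype(float),M,np.array([d["k1"],0,0,0.])).reshape(420,560,2)
    P=np.stack([p[...,0]*z,-p[...,1]*z,-z,np.ones_like(z)],-1)
    T=np.array(d["cam_to_world"]); W=(P@T.T)[...,:3]; W[z<=0]=np.nan
    return W
E
python3 - <<'E'
from h import *
import pickle
for n in ("top","side"):
    d=robot.get_image(n); pickle.dump(d,open(n+".pkl","wb")); cv2.imwrite(f"pics/{n}0.png",d["image"])
    print(np.round(d["cam_to_world"],3).tolist(), d["k1"])
print(robot.state()["t"],np.round(robot.state()["ee_rot"],2).tolist())
E
```

```text
[[-0.004, 0.992, -0.125, 0.39], [-0.999, -0.008, -0.031, -0.007], [-0.032, 0.125, 0.992, 1.029], [0.0, 0.0, 0.0, 1.0]] -0.10148732165165668
[[0.982, 0.117, -0.15, 0.346], [-0.19, 0.583, -0.79, -0.797], [-0.004, 0.804, 0.595, 0.69], [0.0, 0.0, 0.0, 1.0]] -0.08645650918370132
0.1 [[-0.96, 0.29, -0.0], [0.29, 0.96, -0.0], [0.0, -0.0, -1.0]]
```

View pics/top0.png

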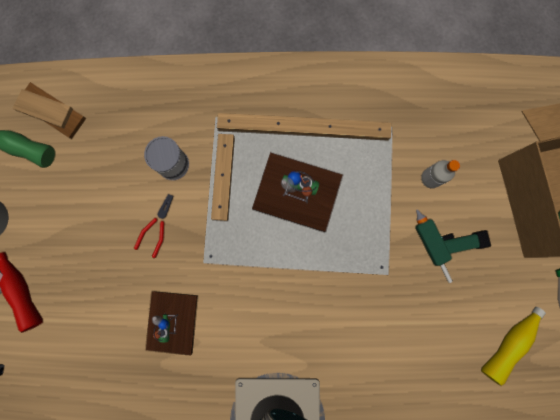

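View pics/side0.png

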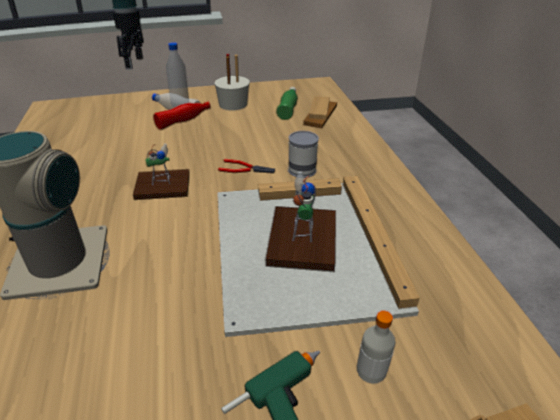

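The top view shows the base at about px (270,154), (342,176), (326,230), (253,211). The far fence runs along row ~127 and the left fence along column ~222. A smaller decoy base is off the board at (172,322). Next I'll measure by depth.

```bash
cat >> h.py <<'E'
def rects(d, lo=.030, hi=.055, ref=None):
    "rectangles (world xy) of things with upper face between lo and hi"
    W=cloud(d); z=W[...,2]
    m=((z>lo)&(z<hi)).astype(np.uint8); m=cv2.morphologyEx(m,cv2.MORPH_OPEN,np.ones((3,3),np.uint8))
    n,L,S,C=cv2.connectedComponentsWithStats(m,connectivity=4); out=[]
    for i in range(1,n):
        if S[i,4]<250: continue
        P=W[L==i]; r=cv2.minAreaRect(P[:,:2].astype(np.float32)*1000)
        out.append((np.round(C[i]),S[i,4],np.round(r[0],1),np.round(r[1],1),round(r[2],2),round(np.median(P[:,2])*1000,1)))
    return out
E
python3 - <<'E'
from h import *
import pickle
d=pickle.load(open("top.pkl","rb"))
for r in rects(d): print(*r)
W=cloud(d); print("board z",W[245:260,240:300,2].mean(),"bench",W[300:310,300:340,2].mean(), "noise",W[245:260,240:300,2].std())
for p in [(270,154),(342,176),(326,230),(253,211),(209,258),(388,272),(390,134),(166,150),(165,208),(455,166),(434,240),(485,240),(446,278),(420,215)]: print(p,np.round(W[p[1],p[0]],4))
c=d["image"][105:285,195:405]; cv2.imwrite("pics/crop0.png",cv2.resize(c,None,fx=3.3,fy=3.3,interpolation=cv2.INTER_CUBIC))
E
```

```text
[ 41. 108.] 1155 [800.1 633.2] [165.7  61.8] 68.88 36.4
[303. 125.] 2872 [730.5 -69.7] [438.2  42.9] 86.14 42.1
[222. 177.] 1426 [600.4 134.2] [ 41.4 219.4] 85.97 42.3
[ 31. 155.] 294 [661.9 663.2] [ 56.1 147.2] 2.08 46.7
[297. 193.] 3927 [560.7 -52.5] [190.6 150.8] 71.99 39.1
[520. 204.] 548 [ 526.2 -608.9] [248.7   6.5] 11.31 42.1
[435. 242.] 581 [ 434.6 -389. ] [111.   42.4] 23.88 32.6
[ 20. 288.] 715 [322.6 655.2] [212.6  32. ] 34.43 44.4
[514. 339.] 912 [ 192.2 -574.2] [ 37.6 212.1] 41.4 44.6
board z nan bench nan noise nan
(270, 154) [0.6562 0.0147 0.0377]
(342, 176) [ 0.5986 -0.1631  0.0372]
(326, 230) [ 0.465  -0.1203  0.0388]
(253, 211) [0.516  0.0587 0.0138]
(209, 258) [0.3989 0.1685 0.0149]
(388, 272) [ 0.3612 -0.2787 -0.0019]
(390, 134) [ 0.7036 -0.286   0.0443]
(166, 150) [0.6522 0.2598 0.1036]
(165, 208) [0.5272 0.2871 0.0011]
(455, 166) [ 0.5977 -0.4017  0.1443]
(434, 240) [ 0.4385 -0.387   0.0316]
(485, 240) [ 0.4368 -0.5173  0.0315]
(446, 278) [ 0.3439 -0.427  -0.0032]
(420, 215) [ 0.5016 -0.3582  0.0219]
```

View pics/crop0.png

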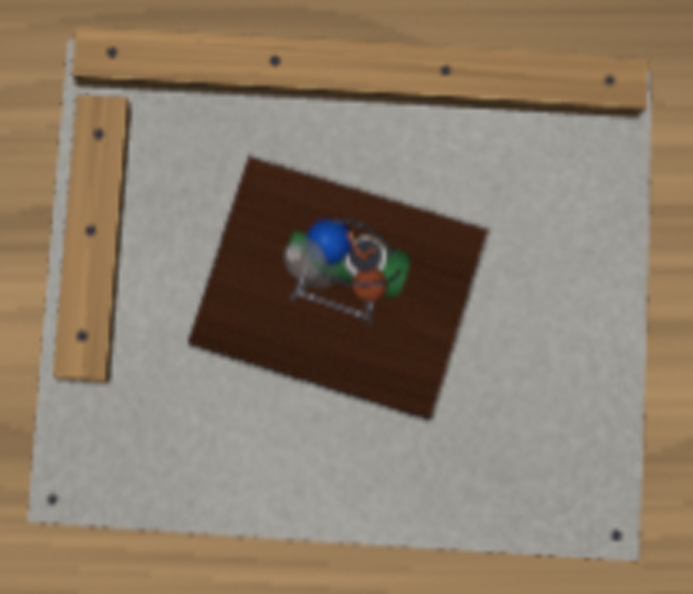

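```bash
cat >> h.py <<'E'
YAW=np.radians(-3.93); c,s=np.cos(YAW),np.sin(YAW); RB=np.array([[c,-s,0],[s,c,0],[0,0,1]])
OB=np.array([.7305,-.0697,0])-RB@[.17,0,0]
def bw(x,y,z): return OB+RB@[x,y,z]       # board -> world
def att(push, tilt=.15):
    "tool down, closing line across the push direction (board xy), body leaning back; both half turns"
    p=RB@np.array([*push,0.]); z=np.sin(tilt)*p-np.cos(tilt)*np.array([0,0,1.])
    y=np.cross([0,0,1.],p); 
    return [np.column_stack([np.cross(k*y,z),k*y,z]) for k in (1,-1)]
def where(): 
    S=robot.state(); return "t",round(S["t"],2),"tcp board",np.round(RB.T@(np.array(S["tcp_pos"])-OB),4),"f",np.round(RB.T@np.array(S["ft_force"]),1)
E
python3 - <<'E'
from h import *
print(np.round(robot.get_image("wrist")["hand_eye"],3).tolist())
A=att((1,0))[0]; p=bw(-.14,.0,.20)
for q in ((-.14,0,.2),(-.14,0,.02),(.0,0,.02)): print(np.round(robot.ik(bw(*q),A),2))
for a in att((0,1)): 
  r=robot.ik(bw(.075,-.2,.1),a); print(None if r is None else np.round(r,2))
robot.move_gripper(.06)
robot.move_to(p,A); robot.move_straight(bw(-.14,0,.05),v=.2)
print(*where()); print(robot.move_straight(bw(-.14,0,.004),v=.03,f_stop=4)); print(*where(), robot.state()["grip_width"])
E
```

```text
[[0.0, 0.957, 0.292, 0.075], [1.0, 0.0, -0.001, 0.0], [-0.001, 0.292, -0.957, -0.142], [0.0, 0.0, 0.0, 1.0]]
[-0.29 -0.18 -0.58  1.02  0.03 -0.22]
[-0.29  0.07 -0.81  0.55  0.03 -0.22]
[-0.23  0.29 -0.53  0.61  0.02 -0.16]
[-0.55  0.49 -0.01  1.14  0.13 -2.06]
[-0.55  0.49 -0.01  1.14  0.13  1.08]
t 3.87 tcp board [-0.1391 -0.      0.0507] f [-0.5  0.6 -0.6]
True
t 5.05 tcp board [-0.1402  0.      0.0108] f [-2.5  0.5  8.5] 0.06017225970785431
```

```bash
python3 - <<'E'
from h import *
import pickle
robot.move_straight(bw(-.14,0,.017),v=.05)
for x in (-.06,-.03): print(robot.move_straight(bw(x,0,.017),v=.05,f_stop=20),*where())
d=robot.get_image("top"); cv2.imwrite("pics/top1.png",d["image"][100:300,180:420].repeat(3,0).repeat(3,1))
for r in rects(d): 
    if abs(r[2][0]-600)<100 and abs(r[2][1])<200: print(*r)
E
```

```text
False t 7.09 tcp board [-0.0601  0.0002  0.017 ] f [-2.5  0.3 -1.7]
False t 7.84 tcp board [-0.0286  0.0001  0.0176] f [-0.3  0.   0.1]
[222. 177.] 1444 [600.5 133.8] [ 40.7 219.4] 86.14 42.2
[287. 164.] 2858 [619.  -38.9] [190.7 151.2] 86.34 39.2
```

View pics/top1.png

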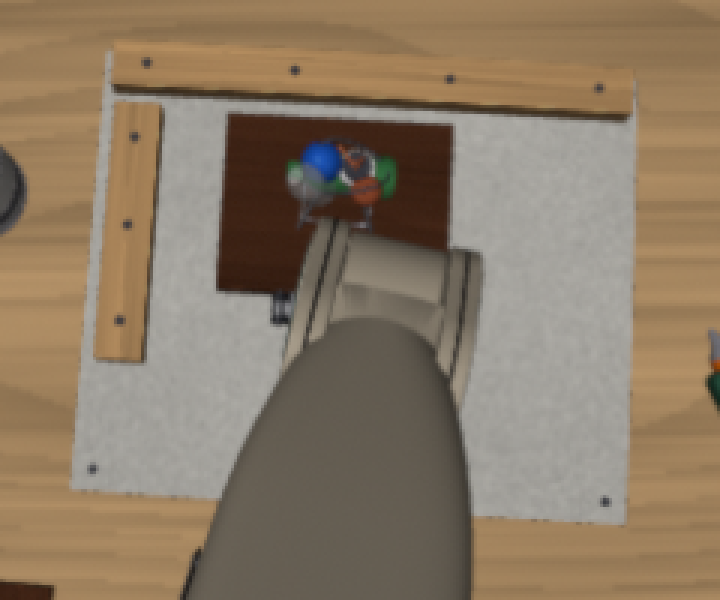

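The base is now square to the fences, with a gap of about 18 mm at the far fence and about 57 mm at the left one. I'll push to the far fence, then go round to the right end.

```bash
python3 - <<'E'
from h import *
print(robot.move_straight(bw(0,0,.017),v=.03,f_stop=15),*where())
robot.move_straight(bw(-.05,0,.017),v=.15)
robot.move_straight(bw(-.06,0,.12),v=.25)
A=att((0,1))[0]
robot.move_straight(bw(-.06,-.14,.16),v=.25)
robot.move_to(bw(.072,-.14,.16),A); robot.move_straight(bw(.072,-.12,.03),v=.2)
robot.move_straight(bw(.072,-.12,.017),v=.05); print(*where())
print(robot.move_straight(bw(.072,.0,.017),v=.05,f_stop=15),*where())
d=robot.get_image("top"); cv2.imwrite("pics/top2.png",d["image"][100:300,180:420].repeat(3,0).repeat(3,1))
E
```

```text
True t 8.67 tcp board [-0.0114  0.0009  0.015 ] f [-0.  -0.7  0.1]
t 12.94 tcp board [ 0.0717 -0.12    0.0168] f [0.5 0.3 0.7]
True t 14.66 tcp board [ 0.072  -0.026   0.0169] f [ 0.1 -2.2  1.3]
```

View pics/top2.png

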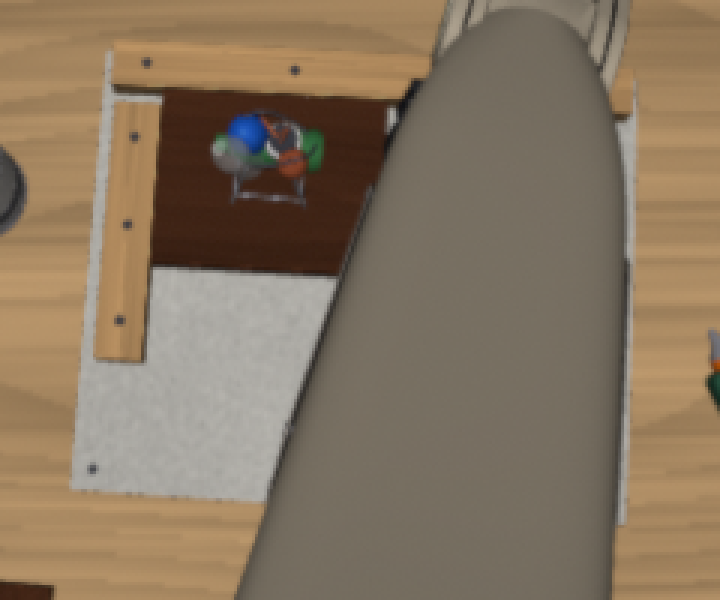

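It has reached the corner. I'll now re-seat it gently on both edges, retreat, and verify.

```bash
python3 - <<'E'
from h import *
robot.move_straight(bw(.072,-.08,.017),v=.15); robot.move_straight(bw(.07,-.12,.16),v=.25)
A=att((1,0))[0]
robot.move_straight(bw(-.06,-.12,.16),v=.25); robot.move_to(bw(-.07,.08,.16),A)
robot.move_straight(bw(-.05,.08,.03),v=.2); robot.move_straight(bw(-.04,.08,.017),v=.05)
print(robot.move_straight(bw(.01,.08,.017),v=.03,f_stop=15),*where())
robot.move_straight(bw(-.05,.08,.017),v=.15); robot.move_straight(bw(-.07,.06,.16),v=.25)
robot.move_straight(bw(-.06,-.14,.16),v=.25)
A=att((0,1))[0]
robot.move_to(bw(.07,-.14,.16),A); robot.move_straight(bw(.072,-.08,.03),v=.2)
robot.move_straight(bw(.072,-.06,.017),v=.05)
print(robot.move_straight(bw(.072,.0,.017),v=.03,f_stop=15),*where())
robot.move_straight(bw(.072,-.08,.017),v=.15); robot.move_straight(bw(.06,-.14,.18),v=.25)
robot.move_straight(bw(-.15,-.14,.25),v=.25); print(*where())
d=robot.get_image("top"); cv2.imwrite("pics/top3.png",cv2.resize(d["image"][105:240,195:405],None,fx=3.8,fy=3.8,interpolation=cv2.INTER_CUBIC))
cv2.imwrite("pics/all3.png",d["image"])
W=cloud(d); h=W[...,2]; im=cv2.cvtColor(d["image"],cv2.COLOR_BGR2HSV)
dark=((d["image"].max(2)<75)&(h>.033)&(h<.046)).astype(np.uint8)
n,L,S,C=cv2.connectedComponentsWithStats(dark)
for i in range(1,n):
    if S[i,4]>1500: r=cv2.minAreaRect(W[L==i][:,:2].astype(np.float32)*1000); print(C[i],r, RB.T@(np.array([*r[0],0])/1000-OB))
E
```

```text
True t 20.75 tcp board [-0.0113  0.08    0.0152] f [ 1.  -0.3  0.3]
True t 26.93 tcp board [ 0.0719 -0.0261  0.0169] f [ 0.3 -2.   2. ]
t 29.32 tcp board [-0.1494 -0.1399  0.2493] f [-0.   0.8  0.3]
[269.54920464 162.67888919] ((640.57666015625, 12.483680725097656), (197.10516357421875, 152.7519989013672), 86.15638732910156) [0.07465543 0.07582729 0.        ]
```

View pics/top3.png

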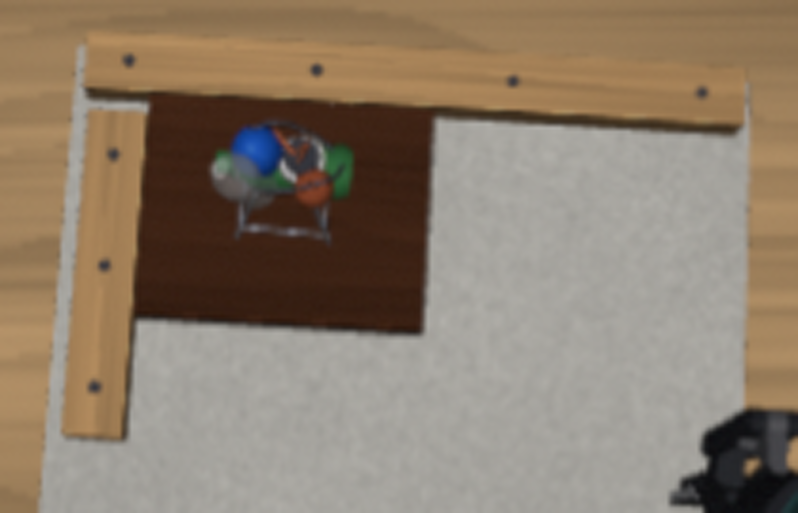

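The base sits flush in the corner: its top edge follows the fence line, crop (150,95) to (432,117), and its left end follows the left fence with no white showing. The stops repeated to within 0.1 mm. The hand is clear, so I'm handing in.

```bash
python3 -c "
from h import *
print(robot.close_job(), robot.state()['t'])"
```

```text
the job is handed in; nothing more can be done
the job is handed in; nothing more can be done
```

The base is pushed flush into the corner of the far and left fences, with the hand clear and the other items not approached; I handed the job in at about 29 s of the 64 s allowed, and no verdict was returned.

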